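# Seat the eared guide plate in the bead-drilling jig

## Robot

A 6-joint arm with a two-finger parallel gripper is mounted at the origin on a cart in front of the work surface, level with it; the furniture and walls round the work are solid. World frame = base frame: x ahead of the robot, y to its left, z up, the work surface at z = 0. Lengths are in m, angles in rad, forces in N, time in s.
With the tool pointing down it reaches from about 0.375 to 0.9 m from the base axis. Payload 3.1 kg.
Tool frame: the origin (TCP) lies at the very end of the fingers, on their centre line; the grasp point (between the pads) lies 19 mm behind it; z points along the fingers, y is the line along which they close (so a half turn about z gives the same grasp; the last joint's range is limited). The gripper opens to 85 mm and grips with 20 to 120 N. Pads are 22 mm wide; open, the fingers measure 114 mm over their backs; the gripper's body (76 mm by 85 mm) begins 54 mm behind the grasp point. The pads swing forward as they close: fully open they stand 13 mm farther back than shut.
Start: joints at [1.111, 0.527, 1.433, -0, 1.181, -0.178], TCP at [0.174, 0.6, 0.192] pointing down, gripper open.
Joint ranges: [-3.08, 3.08], [-0.75, 2.2], [0.22, 2.44], [-1.43, 4.57], [0, 2.65], [-2.85, 2.85]. Speed limits (rad/s): [2.79, 2.79, 3.14, 3.14, 3.14, 3.14].

## Interface

Orientations are given as a unit quaternion [x, y, z, w].
In Python, from cell import state, capture, close_job gives the robot as it stands.
- The arm moves only by the tool drive_tool, never from a script. Its argument "commands" is a list of rows, each a list of 7 numbers: the closure, from 0 (fully open) to 1 (shut), then the shift along the world's x, y, z in cm, then the turn, a rotation vector about the world's x, y, z in degrees. In form: [[hand, tx, ty, tz, rx, ry, rz], ...]. A call has 1 to 8 rows; each row shifts and turns the commanded pose from where the row before left it; what a row does not reach is not made up. A row lasts 1/10 s, in which the tool goes at most 50 mm and 8.59 degrees, less where a joint would pass 70% of its speed; a pose out of reach is approached as far as the arm can. A call with a gripper value outside its range is refused whole. The fingers move at their own pace and stop on an object; the grip force is fixed at half the most. Time passes only in rows, so rows that do not move let the fingers close. It gives the time, the measured TCP pose, the force, the opening and the grip force at its end, in the units of the state.
- state(): the state, without advancing time (a new reading comes with each control period).
- capture(name): name is "side" or "top" or "wrist"; returns a dict with "pixels" (480x640x3 uint8, red, green, blue), "camera_matrix" (3x3 intrinsics, pixels), "position" and "rotation" of the camera in the world. Camera axes: x right, y down, z forward; pixel columns grow to the right and rows downward; lengths in m; the calibration is good to about 2 mm. A picture is of the moment at which its call begins. There is no depth.
- close_job(): hands the job in; it is judged then, once.
The state is a dict: "time": time; "qpos": joint angles; "dq": joint speeds; "joint_torque": joint torques, N m; "eef_pos": TCP position; "orientation": TCP orientation; "contact_force": force on the tool from outside, world axes, zero at the start; "torque": the same for the moment, N m; "grip_width": finger opening in m; "finger_force": force on a finger pad.
Only numpy, scipy, OpenCV 4.12 (cv2) and the standard library are available. Lean on these libraries where they do the work, as an engineer would, in place of code of your own. Each camera call takes 0.05 s, during which the arm holds its last target. There are 200 camera calls.

## Task

Take the drill-guide plate that has an ear at each end, feel for the spring-clip slots of the bead-drilling jig with it, slide its ears down into them and press it gently home until it lies flat on both seats under the clips, then let go. The slotted head is clamped somewhere along its rails. Leave the plain plate, the jar, the cup and the bottle where they are.

Things in the scene. Friction and masses are not known exactly. Their poses are not given: they have to be found in the camera images.
- eared_plate_grip (a point): Centre of the black rib of the eared plate, 23.5 mm over its underside. Dark steel plate 50 (x) x 84 (y) x 6 mm lying on the table; at the middle of each end an ear 16 mm wide (x), 17 long, 6 thick; 118 mm over both ears. Rib 12 mm thick (x), 40 long (y), 6 to 42 mm over the underside; grasp it across x. 0.18 to 0.31 kg. z up. Either way round fits.
- eared_plate_under (a point): Centre of the eared plate's underside. Sliding the ears in takes 5 to 16 N of push for both together, most at 9 to 13 mm over the seats; the leaves push each ear towards the jig's +x with 1.5 to 4 N and hold it down once home. About 15 N of push on the seats is enough; much over 25 N is too hard. If it stops high up, it is on a shoulder: do not force it.
- plain_plate_grip (a point): Rib centre of the other guide plate, a plain dark rectangle 50 x 118 x 6 mm without ears, same rib. It does not fit; leave it.
- bracket_seat (a point): Foot's middle at the height of the seats (40 mm over the foot's underside), axes as bracket; the true middle of the seats is up to 14 mm off along x. Two pillars, middles 60 mm either way along y, 48 mm from middle to inner face, each with a slot open at the top and towards the other; the slots' end walls are 126 mm apart. The ears' undersides rest on the seats.
- bracket: The jig: grey foot 86 (x) x 196 (y) x 10 mm, fixed. Origin: centre of the foot's underside, 0 to 22 mm over the table. x runs along the two rails, y from slot to slot, z up. The grey head with seats, slots, clips and wooden bead block is clamped up to 14 mm either way along x from the foot's middle; where is not reported, but can be seen and felt. It does not shift in use.
- jar: Bystander: lidded pigment jar, 40 x 40 x 36 mm. Origin at its underside, z up.
- cup: Bystander: small tapered mixing cup, 41 x 41 x 28 mm. Origin at its underside, z up.
- bottle: Bystander: resin bottle with a pointed nozzle, 33 x 33 x 102 mm. Origin at its underside, z up.
- shoulder_level (a point): Foot's middle at the height of the flat shoulders beside the slots' mouths, 24 mm over the seats. From the head's middle, shoulders reach to 23 mm each side along x; the mouth is x -10.5 to +11.5 mm. Below, the +x side slopes in to a fixed cheek at +8.5; at -x a sprung steel leaf slopes in to -4.5 (8.5 mm over the seat), then turns back; it yields 4.5 mm.

How it is judged:
At the end, for the whole second after the job is handed in: The eared plate rests, released, in the jig's slots: its underside no more than 1.5 mm over the seats, flat within 0.025 rad, its axes along the jig's within 0.12 rad, its middle within 20 mm (horizontally) of the nominal seat point, which covers every position of the head (horizontal distance between eared_plate_under and bracket_seat below 0.02 m and z of eared_plate_under in the frame of bracket_seat between -0.003 and 0.0015 m and angle between the x axis of eared_plate_under and the x axis of bracket_seat, either way round below 0.12 rad and angle between the z axis of eared_plate_under and the z axis of bracket_seat, either way round below 0.025 rad and linear speed of eared_plate below 0.01 m/s); the robot touches nothing.
It fails at once if the eared plate and the jig are pressed together with more than 60 N, all contacts added (the clips' own squeeze is about 25 N of it) (contact force between eared_plate and bracket above 60 N).
It fails at once if the plain plate, jar, cup or bottle is moved by more than 20 mm (distance of any of plain_plate_grip, jar, cup, bottle from where it was at the start of the episode above 0.02 m).
It also fails if it takes over 61 s, if anything falls off the work surface, if the arm or the gripper's body presses on something with over 40 N, if the wrist force passes 120 N, or if a joint passes its speed limit or range.

## Working session

There is one attempt and no reset: what is moved stays moved. The work goes in short steps, Python scripts to look and compute and a tool call to move; the robot and the scene stay as the last step left them, time stands still between calls to the robot, and variables do not carry over. Pictures are saved under pics/ and viewed, at most 10 in all, crops included, and the job is handed in when it is done.

Besides the shell and the picture viewer there is one more tool, called after "Call:" as name([rows], argument=value, ...), one row to a line, values as JSON. drive_tool: Moves the arm, as the interface text tells. Its arguments: {"type":"object","properties":{"commands":{"type":"array","items":{"type":"array","items":{"type":"number"}}}},"required":["commands"]}

```bash
mkdir -p pics
cat > h.py <<'E'
import numpy as np, cv2
from cell import state, capture, close_job
def shot(cam,name):
    c=capture(cam); cv2.imwrite(f'pics/{name}.png',cv2.cvtColor(c['pixels'],cv2.COLOR_RGB2BGR)); 
    np.savez(f'pics/{name}.npz',**{k:np.array(v) for k,v in c.items()}); return c
def load(name): return np.load(f'pics/{name}.npz')
def ray(c,uv,z):
    d=np.array(c['rotation'])@np.linalg.inv(c['camera_matrix'])@np.array([uv[0],uv[1],1.]); p=np.array(c['position'])
    return p+d*(z-p[2])/d[2]
def proj(c,P):
    q=np.array(c['rotation']).T@(np.array(P)-c['position']); q=np.array(c['camera_matrix'])@q; return q[:2]/q[2]
E
python3 - <<'E'
from h import *
for n in ('top','side'):
    c=shot(n,n+'0'); print(c['position'],c['rotation'],c['camera_matrix'])
s=state(); print({k:np.round(v,3) for k,v in s.items()})
E
```

```text
[ 0.38575014 -0.00322601  1.06242878] [-0.69538566  0.71514146 -0.05206599  0.04796464] [[525.61974938   0.         317.22675123]
 [  0.         525.61974938 244.77432714]
 [  0.           0.           1.        ]]
[-0.0357999  -0.89346733  0.71664406] [ 0.82814286 -0.25578065  0.133798   -0.48047243] [[583.60254409   0.         320.36712614]
 [  0.         583.60254409 237.57084841]
 [  0.           0.           1.        ]]
{'time': np.float64(0.1), 'qpos': array([ 1.111,  0.528,  1.434, -0.   ,  1.181, -0.178]), 'dq': array([ 0.001, -0.004, -0.004,  0.001,  0.   ,  0.001]), 'joint_torque': array([ 0.0000e+00, -4.4331e+01, -1.7859e+01, -0.0000e+00,  4.0000e-03,
        0.0000e+00]), 'eef_pos': array([0.173, 0.6  , 0.191]), 'orientation': array([ 0.14 ,  0.99 , -0.001, -0.   ]), 'contact_force': array([ 0.449, -0.118,  0.005]), 'torque': array([ 0.006, -0.014, -0.018]), 'finger_force': np.float64(0.0), 'grip_width': np.float64(0.085)}
```

View pics/top0.png

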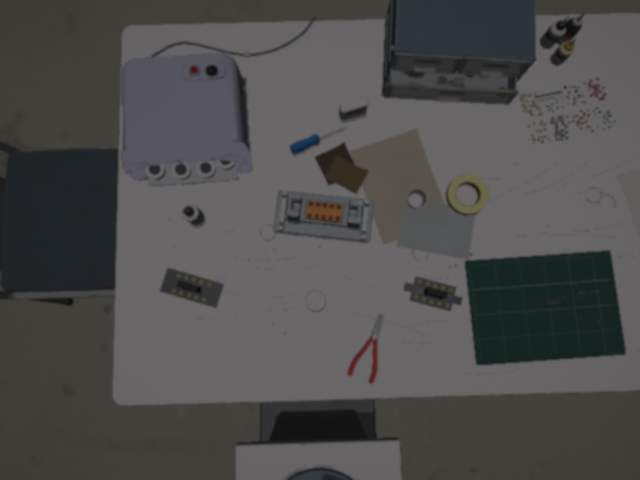

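View pics/side0.png

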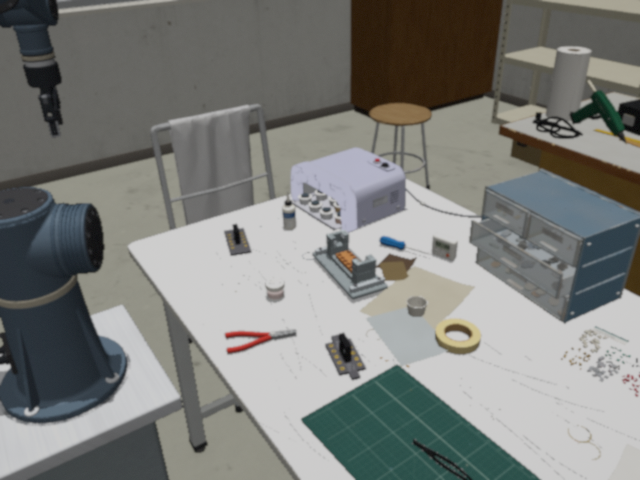

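The overhead view shows the eared plate at about (433,293), the jig at (323,215), the plain plate at (192,287), the jar at (316,300), the cup at (416,200) and the bottle at (192,214). The side view agrees with this. The rotation comes as a quaternion, so I'll convert it and enlarge both objects.

```bash
cat >> h.py <<'E'
from scipy.spatial.transform import Rotation as R
def RM(c): return R.from_quat(c['rotation']).as_matrix()
def ray(c,uv,z):
    d=RM(c)@np.linalg.inv(c['camera_matrix'])@np.array([uv[0],uv[1],1.]); p=np.array(c['position'])
    return p+d*(z-p[2])/d[2]
def proj(c,P):
    q=np.array(c['camera_matrix'])@(RM(c).T@(np.array(P)-c['position'])); return q[:2]/q[2]
E
python3 - <<'E'
from h import *
c=load('top0'); s=load('side0')
for n,uv,z in [('plate',(433,293),.02),('jig',(323,215),.03),('plain',(192,287),.02),('jar',(316,300),.03),('cup',(416,200),.02),('bottle',(192,214),.05)]:
    P=ray(c,uv,z); print(n,P.round(3),'side',proj(s,P).round())
print(proj(c,state()['eef_pos']),proj(s,state()['eef_pos']))
im=c['pixels'][...,::-1]; a=im[265:325,395:475]; b=im[180:250,265:385]
a=cv2.resize(a,(400,300),interpolation=cv2.INTER_CUBIC); b=cv2.resize(b,(800,467),interpolation=cv2.INTER_CUBIC)
o=np.zeros((600,800,3),np.uint8); o[:300,:400]=np.clip(a*1.6,0,255)
b=cv2.resize(im[185:245,270:380],(550,300),interpolation=cv2.INTER_CUBIC); o[300:,:550]=np.clip(b*1.6,0,255)
si=s['pixels'][...,::-1][225:305,305:395]; o[:300,440:778]=np.clip(cv2.resize(si,(338,300),interpolation=cv2.INTER_CUBIC)*1.2,0,255)
cv2.imwrite('pics/crop0.png',o)
E
```

```text
plate [ 0.432 -0.238  0.02 ] side [345. 348.]
jig [ 0.593 -0.025  0.03 ] side [348. 262.]
plain [0.457 0.239 0.02 ] side [238. 236.]
jar [ 0.424 -0.006  0.03 ] side [277. 284.]
cup [ 0.62  -0.214  0.02 ] side [416. 304.]
bottle [0.598 0.232 0.05 ] side [289. 210.]
[-63.53982078 466.70652786] [ 63.45414787 150.64290812]
```

View pics/crop0.png

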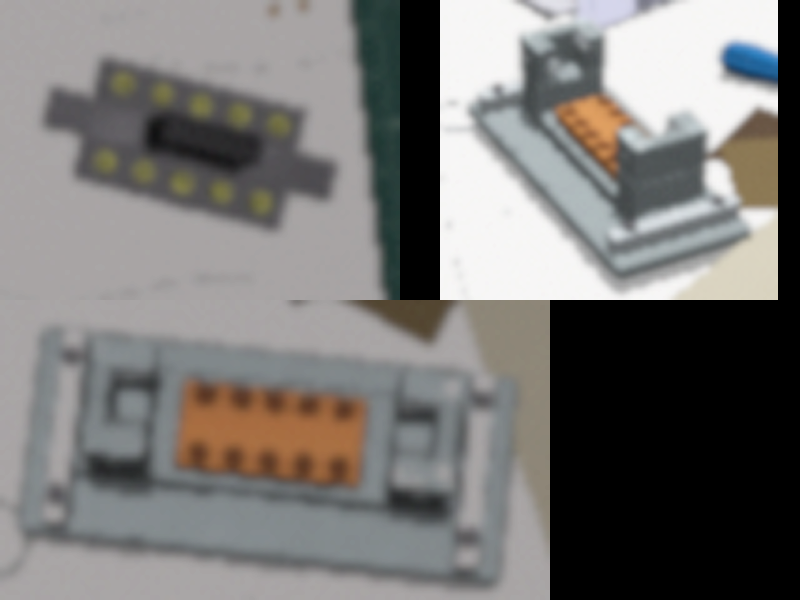

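The eared plate's ears, yellow dots and rib are clear in the enlargement. The jig's orange block and two grey pillars are also clear, with the head clamped towards world +x. I'll measure both from colour masks in the two views.

```bash
cat > m.py <<'E'
from h import *
def mask(c,lo,hi,box):
    hsv=cv2.cvtColor(np.ascontiguousarray(c['pixels']),cv2.COLOR_RGB2HSV); m=cv2.inRange(hsv,lo,hi); k=np.zeros_like(m); x0,y0,x1,y1=box; k[y0:y1,x0:x1]=255; return m&k
def tri(c1,u1,c2,u2):
    A=[];b=[]
    for c,u in((c1,u1),(c2,u2)):
        d=RM(c)@np.linalg.inv(c['camera_matrix'])@np.array([u[0],u[1],1.]); d/=np.linalg.norm(d); P=np.eye(3)-np.outer(d,d); A.append(P); b.append(P@c['position'])
    A=np.vstack(A);b=np.hstack(b); x=np.linalg.lstsq(A,b,rcond=None)[0]; return x,np.linalg.norm(A@x-b)
def rect(m):
    cs,_=cv2.findContours(m,cv2.RETR_EXTERNAL,cv2.CHAIN_APPROX_NONE); c=max(cs,key=cv2.contourArea); return cv2.boxPoints(cv2.minAreaRect(c))
E
python3 - <<'E'
from m import *
t=load('top0'); s=load('side0')
o=[]
for c,b in((t,(270,185,380,245)),(s,(305,220,395,305))):
    m=mask(c,(5,100,60),(18,255,255),b); r=rect(m); M=cv2.moments(m,True); u=(M['m10']/M['m00'],M['m01']/M['m00']); o.append(u); print('orange',M['m00'],u,r.round(1).tolist())
P,e=tri(t,o[0],s,o[1]); print(P.round(4),e)
r=rect(mask(t,(5,100,60),(18,255,255),(270,185,380,245))); W=np.array([ray(t,p,P[2])[:2] for p in r]); print('block corners',W.round(4).tolist())
y=[]
m=mask(t,(18,80,60),(36,255,255),(395,265,466,325)); n,l,st,ce=cv2.connectedComponentsWithStats(m); ce=ce[1:][st[1:,4]>=3]; print(n,len(ce))
W=np.array([ray(t,p,.006)[:2] for p in ce]); print(W.round(4).tolist()); print('mean',W.mean(0)); rr=cv2.minAreaRect(W.astype(np.float32)*1000); print(rr,cv2.boxPoints(rr))
hsv=cv2.cvtColor(np.ascontiguousarray(t['pixels']),cv2.COLOR_RGB2HSV)
m=mask(t,(0,0,0),(180,255,110),(395,265,464,325)); rr=cv2.minAreaRect(max(cv2.findContours(m,0,1)[0],key=cv2.contourArea)); print('plate rect',rr, ray(t,rr[0],.004))
b=cv2.boxPoints(rr); print([ray(t,p,.004)[:2].round(4).tolist() for p in b])
print('jig px', hsv[190:245:6,275:375:12].tolist()[4], 'table',hsv[260,330])
E
```

```text
orange 596.0 (323.96812080536915, 211.40268456375838) [[305.0, 218.1999969482422], [306.70001220703125, 201.1999969482422], [342.5, 204.8000030517578], [340.79998779296875, 221.8000030517578]]
orange 210.0 (345.94761904761907, 258.3666666666667) [[335.0, 255.0], [344.0, 246.0], [359.5, 261.5], [350.5, 270.5]]
[ 0.5931 -0.0241  0.0412] 0.007054668781377124
block corners [[0.5849, 0.0115], [0.6192, 0.0072], [0.61, -0.0637], [0.5758, -0.0591]]
11 10
[[0.4564, -0.2141], [0.4519, -0.2299], [0.4463, -0.2455], [0.4429, -0.2601], [0.4386, -0.2755], [0.4254, -0.2061], [0.4207, -0.2207], [0.4161, -0.2356], [0.4116, -0.2514], [0.4074, -0.2674]]
mean [ 0.43172257 -0.24063616]
((431.7545166015625, -240.7173309326172), (64.63390350341797, 32.97687911987305), 74.27275085449219) [[ 407.1236  -267.3551 ]
 [ 438.8659  -276.29376]
 [ 456.38544 -214.07956]
 [ 424.64313 -205.1409 ]]
plate rect ((429.0, 294.5), (59.0, 68.0), 90.0) [ 0.42943936 -0.23309526  0.004     ]
[[0.4908, -0.1677], [0.487, -0.3054], [0.369, -0.2975], [0.3728, -0.1619]]
jig px [[90, 3, 86], [98, 13, 79], [105, 16, 63], [13, 152, 87], [13, 153, 95], [13, 151, 105], [102, 17, 75], [100, 18, 83], [98, 13, 79]] table [  0   5 106]
```

Call:
drive_tool([
  [0,3.2,-3.4,0.4,0,0,-7.5],
  [0,3.2,-3.4,0.4,0,0,-7.5],
  [0,3.2,-3.4,0.4,0,0,-7.5],
  [0,3.2,-3.4,0.4,0,0,-7.5],
  [0,3.2,-3.4,0.4,0,0,-7.5],
  [0,3.2,-3.4,0.4,0,0,-7.5],
  [0,3.2,-3.4,0.4,0,0,-7.5],
  [0,3.2,-3.4,0.4,0,0,-7.5],
])

```text
time: 0.9
eef_pos: [0.4305, 0.3267, 0.2236]
orientation: [0.619, 0.786, -0.0, -0.0]
contact_force: [1.0, -0.1, -0.2]
grip_width: 0.0853
finger_force: 0.0
```

Call:
drive_tool([
  [0,1,-4.5,0,0,0,-7.5],
  [0,1,-4.5,0,0,0,-7.5],
  [0,1,-4.5,0,0,0,-7.5],
  [0,1,-4.5,0,0,0,-7.1],
  [0,1,-4.5,0,0,0,0],
  [0,1,-4.5,0,0,0,0],
  [0,1,-4.5,0,0,0,0],
  [0,0,0,0,0,0,0],
])

```text
time: 1.7
eef_pos: [0.5016, 0.008, 0.2236]
orientation: [0.799, 0.601, -0.0, 0.001]
contact_force: [0.1, -0.3, -0.7]
grip_width: 0.0855
finger_force: 0.0
```

Run:
```python
from h import *
c=shot('wrist','w1'); s=state(); print(s['eef_pos'],s['orientation'],s['contact_force'],s['torque']); print(c['position'],c['rotation'],c['camera_matrix'][0])
print(proj(c,[.5975,-.0258,.05]))
```

```text
[0.50030723 0.0107166  0.2233809 ] [ 7.98894762e-01  6.01470818e-01 -1.04211788e-04 -5.73249524e-05] [-0.87615335  1.23932215  0.21296533] [0.05937787 0.06274263 0.01712604]
[0.52234917 0.07975804 0.40563877] [ 0.97905605 -0.13823641 -0.01958631  0.14817667] [379.72566126   0.         325.77561221]
[430.63803267 213.17305688]
```

View pics/w1.png

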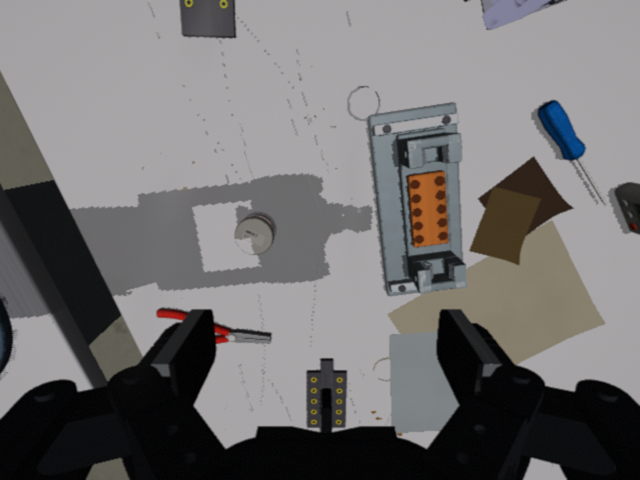

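The wrist view shows the jig well: block centre at about (430,209), upper slot near (432,152), lower slot near (436,270). The dark clip parts are on the robot side. The eared plate is at (326,400). I'll enlarge the jig and measure the block across the two views.

Run:
```python
from m import *
t=load('top0'); w=load('w1')
o=[]
for c,b in((t,(270,185,380,245)),(w,(390,160,460,260))):
    r=rect(mask(c,(4,90,50),(19,255,255),b)); o.append(r.mean(0)); print(r.round(1).tolist())
P,e=tri(t,o[0],w,o[1]); print(P.round(4),e)
W=np.array([ray(w,p,P[2])[:2] for p in r]); print('block',W.round(4).tolist(),W.mean(0))
im=w['pixels'][95:305,360:475][...,::-1]; im=cv2.rotate(im,cv2.ROTATE_90_CLOCKWISE)
cv2.imwrite('pics/crop1.png',np.clip(cv2.resize(im,(798,437),interpolation=cv2.INTER_CUBIC)*1.3,0,255))
```

```text
[[304.79998779296875, 217.89999389648438], [306.70001220703125, 200.6999969482422], [342.79998779296875, 204.8000030517578], [340.8999938964844, 221.89999389648438]]
[[406.6000061035156, 173.39999389648438], [444.0, 170.39999389648438], [449.8999938964844, 243.6999969482422], [412.6000061035156, 246.8000030517578]]
[ 0.6002 -0.0264  0.03  ] 0.00018892340251738826
block [[0.587, 0.014], [0.6228, 0.0068], [0.6145, -0.0692], [0.5766, -0.0617]] [ 0.60022179 -0.02749729][ WARN:0@0.187] global loadsave.cpp:1063 imwrite_ Unsupported depth image for selected encoder is fallbacked to CV_8U.
```

View pics/crop1.png

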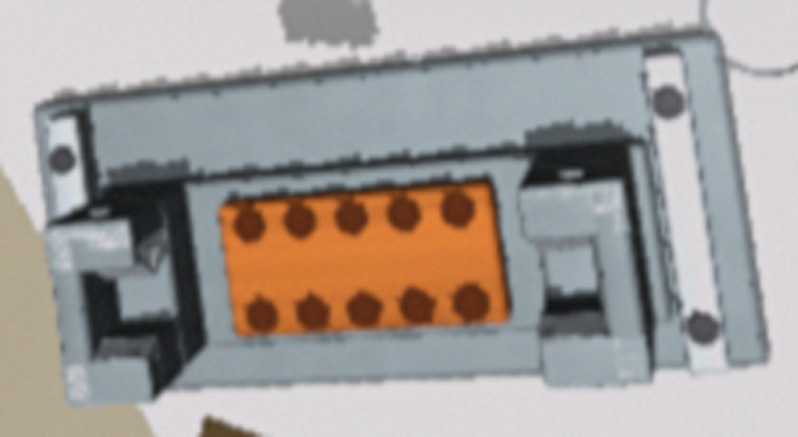

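The enlarged view shows both pillar tops. Their outer corners are at crop (47,228), (72,400), (650,380) and (622,182). Each slot opens towards the block. I'll use the known 46 × 144 mm top outline to get the height and centre.

Run:
```python
from m import *
w=load('w1')
f=lambda X,Y:(360+Y/3.8, 95+209.5-X/3.8)
C=[f(*p) for p in((47,228),(72,400),(650,380),(622,182))]
for z in(.06,.065,.07,.075,.08,.085):
    W=np.array([ray(w,p,z)[:2] for p in C]); d=lambda a,b:np.linalg.norm(W[a]-W[b])*1e3
    v=W[3]+W[2]-W[0]-W[1]; print(z,'46:',round(d(0,1),1),round(d(2,3),1),'144:',round(d(1,2),1),round(d(0,3),1),'ctr',W.mean(0).round(4),'yaw',np.degrees(np.arctan2(-v[0],v[1])).round(2))
for p in((60,320),(690,215)): print(ray(w,f(*p),.01))
print('foot', [ray(w,f(*p),.01)[:2].round(3).tolist() for p in((38,105),(720,35),(770,360))])
```

```text
0.06 46: 44.8 45.7 144: 146.0 146.9 ctr [ 0.6016 -0.029 ] yaw -7.87
0.065 46: 44.2 45.0 144: 143.8 144.8 ctr [ 0.6005 -0.0274] yaw -7.87
0.07 46: 43.5 44.4 144: 141.7 142.6 ctr [ 0.5993 -0.0259] yaw -7.87
0.075 46: 42.9 43.7 144: 139.6 140.5 ctr [ 0.5982 -0.0243] yaw -7.87
0.08 46: 42.2 43.0 144: 137.5 138.4 ctr [ 0.597  -0.0227] yaw -7.87
0.085 46: 41.6 42.4 144: 135.4 136.3 ctr [ 0.5959 -0.0211] yaw -7.87
[ 0.60341215 -0.12810114  0.01      ]
[0.61067605 0.05645068 0.01      ]
foot [[0.54, -0.117], [0.567, 0.077], [0.651, 0.065]]
```

The shoulder height comes out at about 65 mm, so the foot is on the table. The head centre is about (0.6003, -0.027) and the yaw about -7.8°. I'll check the plate's dots in the same wrist picture.

Run:
```python
from m import *
w=load('w1')
m=mask(w,(18,80,60),(40,255,255),(300,365,352,430)); n,l,st,ce=cv2.connectedComponentsWithStats(m); ce=ce[1:][st[1:,4]>=4]; print(len(ce),ce.round(1).tolist())
W=np.array([ray(w,p,.006)[:2] for p in ce]); rr=cv2.minAreaRect(W.astype(np.float32)*1000); print(W.mean(0),rr)
m=mask(w,(0,0,0),(180,255,45),(315,385,340,408)); print(ray(w,(326.5,361),.006))
```

```text
10 [[313.3, 379.4], [339.3, 379.5], [313.4, 390.2], [339.1, 390.3], [313.2, 400.6], [339.0, 400.9], [313.4, 411.3], [338.5, 411.5], [313.4, 421.5], [338.3, 421.5]]
[ 0.43158789 -0.24095159] ((431.62384033203125, -240.95816040039062), (63.915897369384766, 32.577537536621094), 73.73590087890625)
[ 0.44820802 -0.18491601  0.006     ]
```

Call:
drive_tool([
  [0,-1.1,-4.2,-1,0,0,0.2],
  [0,-1.1,-4.2,-2,0,0,0],
  [0,-1.2,-4.2,-2,0,0,0],
  [0,-1.1,-4.2,-2,0,0,0],
  [0,-1.2,-4.2,-2,0,0,0],
  [0,-1.1,-4.1,-2,0,0,0],
  [0,0,0,0,0,0,0],
])

```text
time: 2.45
eef_pos: [0.4305, -0.2403, 0.1115]
orientation: [0.798, 0.603, -0.001, -0.001]
contact_force: [-0.0, 0.7, 0.0]
grip_width: 0.0855
finger_force: 0.0
```

Call:
drive_tool([
  [0,0.1,0,-3,0,0,0],
  [0,0,0,-3,0,0,0],
  [0,0,0,-2,0,0,0],
  [0,0,0,-1.4,0,0,0],
  [0,0,0,-0.5,0,0,0],
  [0,0,0,0,0,0,0],
])

```text
time: 3.05
eef_pos: [0.4328, -0.2361, 0.0144]
orientation: [0.796, 0.606, -0.0, -0.001]
contact_force: [-0.1, -0.1, 0.2]
grip_width: 0.0851
finger_force: 0.0
```

Call:
drive_tool([
  [1,0,0,0,0,0,0],
  [1,0,0,0,0,0,0],
  [1,0,0,0,0,0,0],
  [1,0,0,0,0,0,0],
  [1,0,0,0,0,0,0],
  [1,0,0,0,0,0,0],
  [1,0,0,0,0,0,0],
  [1,0,0,0,0,0,0],
])

```text
time: 3.85
eef_pos: [0.4327, -0.2377, 0.0147]
orientation: [0.796, 0.605, -0.0, -0.0]
contact_force: [0.2, 0.1, 0.7]
grip_width: -0.0
finger_force: 0.0
```

The fingers shut on nothing, so I need a look.

Run:
```python
from h import *
s=shot('side','s2'); print(proj(s,state()['eef_pos']), state()['eef_pos'],state()['grip_width'],state()['finger_force'])
t=shot('top','t2')
a=cv2.resize(s['pixels'][250:400,270:420],(400,400),interpolation=2);b=cv2.resize(t['pixels'][250:330,390:470],(400,400),interpolation=2)
cv2.imwrite('pics/crop2.png',np.hstack([a,b])[...,::-1])
```

```text
[345.5700988  349.54929587] [ 0.43273135 -0.23768123  0.01468133] 0.00019458482416186094 0.0
```

View pics/crop2.png

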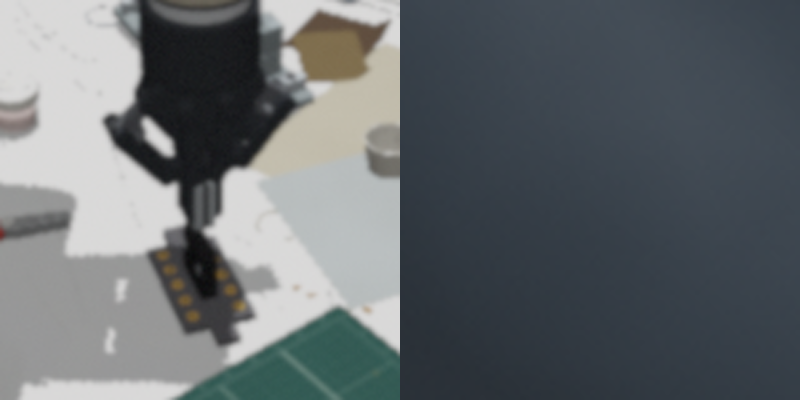

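The side view shows the shut fingertips at about side pixel (347,332), above or behind the rib. The reported TCP would project to (346,350). One wrist view will separate a height error from a sideways one.

Run:
```python
from h import *
s=load('s2'); 
for P in([.4327,-.2377,.045],[.4327,-.2377,.03],[.4327,-.205,.015],[.44,-.205,.03]): print(P,proj(s,P).round(1))
w=shot('wrist','w3'); print(w['position'],state()['qpos'].round(4)); print(proj(w,state()['eef_pos']),proj(w,[.4316,-.241,.042]))
print('rib top ends', [proj(w,[.4316+.276*d,-.241+.961*d,.042]).round(0) for d in(-.02,.02)])
cv2.imwrite('pics/w3c.png',np.clip(w['pixels'][...,::-1].astype(float)*1.7,0,255).astype(np.uint8))
```

```text
[0.4327, -0.2377, 0.045] [345.5 336.4]
[0.4327, -0.2377, 0.03] [345.5 343. ]
[0.4327, -0.205, 0.015] [335.2 339.7]
[0.44, -0.205, 0.03] [338.4 331.8]
[ 0.45302279 -0.16612521  0.19682299] [-0.729   0.6561  1.8973  0.      0.5883 -0.4576]
[324.74619242 276.4979421 ] [324.19018659 306.84013763]
rib top ends [array([324., 346.]), array([325., 265.])]
```

View pics/w3c.png

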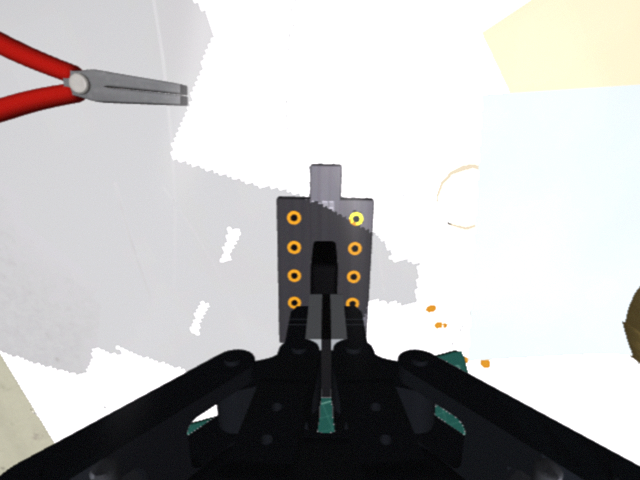

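```bash
python3 - <<'E'
from m import *
s=load('s2');w=load('w3')
for a in((347,332),(347,336)):
  for b in((325,293),(325,300)): P,e=tri(s,a,w,b); print(a,b,P.round(4),round(e,4))
st=state(); print(st['eef_pos'],st['grip_width'],st['finger_force'],st['contact_force'])
E
sed -n 1,1p h.py
```

```text
(347, 332) (325, 293) [ 0.4367 -0.2326  0.0493] 0.0034
(347, 332) (325, 300) [ 0.4357 -0.2347  0.0512] 0.0028
(347, 336) (325, 293) [ 0.4354 -0.2353  0.0427] 0.0026
(347, 336) (325, 300) [ 0.4344 -0.2374  0.0446] 0.002
[ 0.43272197 -0.23765615  0.01464015] 0.00043710369570237905 0.0 [ 0.6034002   0.76075116 -0.09008751]
import numpy as np, cv2
```

Call:
drive_tool([
  [0.6,0,0,0,0,0,0],
  [0.6,0,0,0,0,0,0],
  [0.6,0,0,0,0,0,0],
  [0.6,0,0,0,0,0,0],
  [0.6,0,0,0,0,0,0],
])

```text
time: 4.5
eef_pos: [0.4328, -0.2376, 0.0147]
orientation: [0.796, 0.605, -0.0, -0.0]
contact_force: [-0.3, -0.1, -0.7]
grip_width: 0.0338
finger_force: 0.0
```

The two views put the fingertips at z of about 0.046, over the rib. That is roughly 32 mm above the reported TCP. Laterally they are fine. I'll descend in small steps, watching the force.

Call:
drive_tool([
  [0.6,0,-0.2,-0.5,0,0,0],
  [0.6,0,0,-0.5,0,0,0],
  [0.6,0,0,-0.5,0,0,0],
  [0.6,0,0,0,0,0,0],
])

```text
time: 4.9
eef_pos: [0.4322, -0.2393, -0.0012]
orientation: [0.796, 0.605, -0.0, -0.001]
contact_force: [0.2, -1.1, -0.2]
grip_width: 0.0338
finger_force: 0.0
```

Call:
drive_tool([
  [0.6,0,0,-0.3,0,0,0],
  [0.6,0,0,-0.3,0,0,0],
  [0.6,0,0,-0.2,0,0,0],
  [0.6,0,0,0,0,0,0],
])

```text
time: 5.3
eef_pos: [0.4327, -0.2396, -0.0085]
orientation: [0.796, 0.605, -0.0, -0.0]
contact_force: [-0.6, -0.2, -0.7]
grip_width: 0.0345
finger_force: 0.0
```

The reported z is now below the table with no contact, so the offset is real. I'll keep going down by feel.

Call:
drive_tool([
  [0.6,0,0,-0.3,0,0,0],
  [0.6,0,0,-0.2,0,0,0],
  [0.6,0,0,-0.2,0,0,0],
  [0.6,0,0,0,0,0,0],
])

```text
time: 5.7
eef_pos: [0.4326, -0.2396, -0.0155]
orientation: [0.796, 0.605, -0.0, -0.0]
contact_force: [0.4, 0.1, 0.4]
grip_width: 0.0337
finger_force: 0.0
```

Call:
drive_tool([
  [0.6,0,0,-0.2,0,0,0],
  [0.6,0,0,-0.1,0,0,0],
  [0.6,0,0,0,0,0,0],
])

```text
time: 6.0
eef_pos: [0.4327, -0.2396, -0.0184]
orientation: [0.796, 0.605, -0.0, -0.0]
contact_force: [0.4, -0.0, -1.0]
grip_width: 0.0342
finger_force: 0.0
```

Call:
drive_tool([
  [1,0,0,0,0,0,0],
  [1,0,0,0,0,0,0],
  [1,0,0,0,0,0,0],
  [1,0,0,0,0,0,0],
  [1,0,0,0,0,0,0],
])

```text
time: 6.5
eef_pos: [0.4327, -0.2396, -0.0181]
orientation: [0.796, 0.605, 0.0, -0.0]
contact_force: [-1.4, -0.4, 3.0]
grip_width: 0.0106
finger_force: 60.3
```

The rib is held: width 10.6 mm, 60 N. The plate is on the table at a reported z of -0.018. Next I'll lift it and turn to the jig's yaw.

Call:
drive_tool([
  [1,0,0,1,0,0,0],
  [1,0,0,2,0,0,0],
  [1,0,0,3,0,0,0],
  [1,0,0,3,0,0,0],
  [1,0,0,3,0,0,0],
  [1,0,0,0,0,0,4],
  [1,0,0,0,0,0,4],
  [1,0,0,0,0,0,0],
])

```text
time: 7.3
eef_pos: [0.4325, -0.2394, 0.1022]
orientation: [0.752, 0.659, 0.0, 0.0]
contact_force: [-1.0, 0.1, -3.7]
grip_width: 0.0104
finger_force: 59.5
```

```bash
cat > held.py <<'E'
from m import *
import sys
st=state(); w=shot('wrist',sys.argv[1]); zt=st['eef_pos'][2]+.0181+.006
m=mask(w,(15,80,60),(40,255,255),(270,180,380,340)); n,l,s,ce=cv2.connectedComponentsWithStats(m); ce=ce[1:][s[1:,4]>=25]
W=np.array([ray(w,p,zt)[:2] for p in ce])-st['eef_pos'][:2]; q=R.from_quat(st['orientation']).as_matrix()
print('eef',st['eef_pos'].round(4),'tool y angle',np.degrees(np.arctan2(q[1,1],q[0,1])).round(2),'F',st['contact_force'].round(1),'T',st['torque'].round(2),st['grip_width'])
print(ce.round(1).tolist()); print((W*1000).round(1).tolist()); np.save('W.npy',W)
E
python3 held.py w4
```

```text
eef [ 0.4325 -0.2394  0.1022] tool y angle -7.54 F [-1.   0.1 -3.7] T [0.01 0.06 0.03] 0.010361832311363244
[[288.7, 231.0], [363.1, 231.1], [289.7, 265.8], [362.0, 265.9], [289.0, 298.0], [362.7, 298.2]]
[[-11.4, 32.7], [20.4, 28.5], [-13.5, 16.8], [18.3, 12.6], [-16.3, 1.4], [17.0, -3.1]]
```

The held plate's dots are at a 16 mm pitch, so the scale is right. Its centre is at TCP + (0.4, -0.9) mm with yaw -7.5°. That gives a TCP target of (0.6005, -0.0262) over the head, so I'll move there.

Call:
drive_tool([
  [1,2,2.5,0,0,0,-0.3],
  [1,3,3.8,0,0,0,0],
  [1,3,3.8,0,0,0,0],
  [1,3,3.8,0,0,0,0],
  [1,3,3.8,0,0,0,0],
  [1,2.8,3.6,0,0,0,0],
  [1,0,0,0,0,0,0],
  [1,0,0,0,0,0,0],
])

```text
time: 8.15
eef_pos: [0.6003, -0.0254, 0.1008]
orientation: [0.753, 0.658, -0.001, -0.001]
contact_force: [-0.2, 0.4, -2.7]
grip_width: 0.0109
finger_force: 59.6
```

Call:
drive_tool([
  [1,0,0,-1,0,0,0],
  [1,0,0,-1,0,0,0],
  [1,0,0,-1,0,0,0],
  [1,0,0,-0.7,0,0,0],
  [1,0,0,0,0,0,0],
  [1,0,0,0,0,0,0],
])

```text
time: 8.75
eef_pos: [0.6006, -0.027, 0.0644]
orientation: [0.754, 0.657, -0.0, -0.0]
contact_force: [0.3, -0.2, -2.5]
grip_width: 0.0107
finger_force: 59.6
```

```bash
python3 held.py w5
python3 - <<'E'
from h import *
w=load('w5'); s=shot('side','s5')
a=cv2.resize(s['pixels'][200:320,290:410],(400,400),interpolation=2);b=cv2.resize(w['pixels'][100:340,200:440],(400,400),interpolation=2)
cv2.imwrite('pics/crop5.png',np.hstack([a,b])[...,::-1])
E
```

```text
eef [ 0.6006 -0.027   0.0644] tool y angle -7.88 F [ 0.3 -0.2 -2.5] T [0.04 0.04 0.05] 0.010693303544844492
[[288.8, 230.9], [363.1, 231.1], [289.7, 265.7], [361.9, 266.0], [289.1, 298.0], [362.6, 298.3]]
[[-11.2, 32.7], [20.6, 28.3], [-13.4, 16.9], [18.4, 12.4], [-16.2, 1.4], [17.0, -3.3]]
```

View pics/crop5.png

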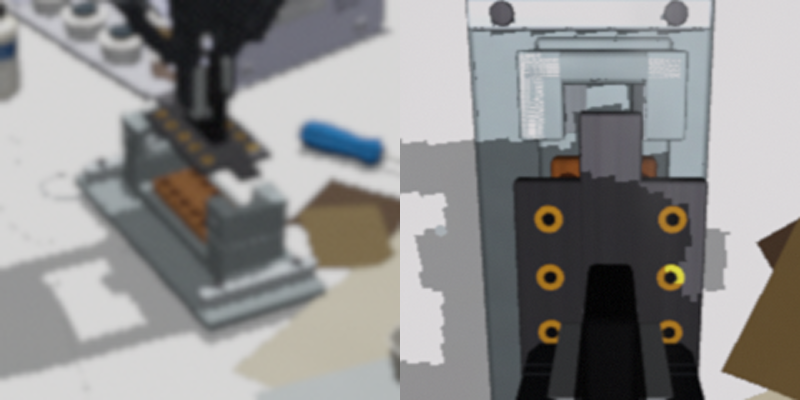

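The wrist crop shows the far pillar's shoulders at crop x 518–687 and y 51–138, the mouth at x 563–643, and the ear at x 580–641 with its tip at y 112. I'll work out the small offset from these.

Run:
```python
from h import *
w=load('w5'); f=lambda x,y:(200+(x-400)/1.6667,100+y/1.6667)
y=np.radians(-7.85); T=np.array([[np.cos(y),np.sin(y)],[-np.sin(y),np.cos(y)]]); o=np.array([.6006,-.027])
for n,p,z in[('sh L out',(518,51),.064),('sh R out',(687,51),.064),('sh L in',(518,138),.064),('sh R in',(687,138),.064),('mouth L',(563,110),.064),('mouth R',(643,110),.064),('ear L',(580,113),.0885),('ear R',(641,113),.0885)]:
    print(n,(T@(ray(w,f(*p),z)[:2]-o)*1000).round(1))
```

```text
sh L out [-25.   72.2]
sh R out [21.8 72.2]
sh L in [-26.   48.2]
sh R in [22.7 48.2]
mouth L [-12.8  56.1]
mouth R [ 9.9 56.1]
ear L [-6.9 57.8]
ear R [ 8.1 57.8]
```

The plate needs -2.0 mm along jig x and +1.2 mm along jig y. I'll shift it, then lower to just inside the mouth and check the force.

Call:
drive_tool([
  [1,-0.18,0.15,-0.5,0,0,0],
  [1,0,0,-0.5,0,0,0],
  [1,0,0,-0.4,0,0,0],
  [1,0,0,-0.2,0,0,0],
  [1,0,0,-0.2,0,0,0],
  [1,0,0,-0.2,0,0,0],
  [1,0,0,0,0,0,0],
  [1,0,0,0,0,0,0],
])

```text
time: 9.65
eef_pos: [0.599, -0.0252, 0.0447]
orientation: [0.754, 0.657, 0.0, 0.0]
contact_force: [-0.1, 0.2, -3.0]
grip_width: 0.0107
finger_force: 59.6
```

Call:
drive_tool([
  [1,0,0,-0.2,0,0,0],
  [1,0,0,-0.2,0,0,0],
  [1,0,0,-0.2,0,0,0],
  [1,0,0,0,0,0,0],
])

```text
time: 10.05
eef_pos: [0.5992, -0.0253, 0.0395]
orientation: [0.754, 0.657, 0.0, 0.0]
contact_force: [-1.1, 0.2, 2.4]
grip_width: 0.0109
finger_force: 60.5
```

Call:
drive_tool([
  [1,0,0,-0.2,0,0,0],
  [1,0,0,-0.1,0,0,0],
  [1,0,0,0,0,0,0],
])

```text
time: 10.35
eef_pos: [0.5993, -0.0253, 0.0361]
orientation: [0.754, 0.657, 0.0, 0.0]
contact_force: [-1.6, -0.6, 3.4]
grip_width: 0.0109
finger_force: 60.5
```

The ears are in the mouth and feeling the leaf lead-ins. I'll carry on gently.

Call:
drive_tool([
  [1,0,0,-0.1,0,0,0],
  [1,0,0,-0.1,0,0,0],
  [1,0,0,0,0,0,0],
])

```text
time: 10.65
eef_pos: [0.5992, -0.0252, 0.0335]
orientation: [0.754, 0.657, 0.0, 0.0]
contact_force: [-0.9, 0.2, 2.2]
grip_width: 0.0107
finger_force: 60.4
```

Call:
drive_tool([
  [1,0,0,-0.1,0,0,0],
  [1,0,0,-0.1,0,0,0],
  [1,0,0,0,0,0,0],
])

```text
time: 10.95
eef_pos: [0.5992, -0.0252, 0.0314]
orientation: [0.754, 0.657, 0.0, 0.0]
contact_force: [0.2, 0.6, 0.6]
grip_width: 0.0105
finger_force: 60.2
```

Call:
drive_tool([
  [1,0,0,-0.1,0,0,0],
  [1,0,0,-0.1,0,0,0],
  [1,0,0,-0.1,0,0,0],
  [1,0,0,0,0,0,0],
])

```text
time: 11.35
eef_pos: [0.5992, -0.0252, 0.029]
orientation: [0.754, 0.657, 0.0, 0.0]
contact_force: [-0.8, 0.3, 2.3]
grip_width: 0.0106
finger_force: 60.3
```

Call:
drive_tool([
  [1,0,0,-0.1,0,0,0],
  [1,0,0,-0.1,0,0,0],
  [1,0,0,-0.1,0,0,0],
  [1,0,0,0,0,0,0],
])

```text
time: 11.75
eef_pos: [0.5993, -0.0252, 0.029]
orientation: [0.754, 0.657, 0.0, 0.001]
contact_force: [-5.2, 0.1, 19.7]
grip_width: 0.011
finger_force: 62.9
```

It stopped hard at reported z 0.029, first at about 5 N and then at about 22 N with no further movement. That fits the seats if the foot is about 7 mm up. I'll ease off and look before releasing.

Call:
drive_tool([
  [1,0,0,0.2,0,0,0],
  [1,0,0,0,0,0,0],
])

```text
time: 11.95
eef_pos: [0.5992, -0.0252, 0.029]
orientation: [0.754, 0.657, 0.0, 0.0]
contact_force: [-2.7, -0.5, 9.4]
grip_width: 0.0104
finger_force: 61.5
```

```bash
python3 held.py w6
python3 - <<'E'
from h import *
w=load('w6'); s=shot('side','s6')
a=cv2.resize(s['pixels'][210:310,300:400],(350,350),interpolation=2);b=cv2.resize(w['pixels'][60:320,215:435],(440,520),interpolation=2)
o=np.zeros((520,790,3),np.uint8); o[:350,:350]=a; o[:,350:]=b
cv2.imwrite('pics/crop6.png',o[...,::-1])
E
```

```text
eef [ 0.5992 -0.0252  0.029 ] tool y angle -7.85 F [-2.7 -0.5  9.4] T [0.07 0.28 0.11] 0.010436231489888741
[[288.6, 231.1], [362.9, 231.1], [289.6, 265.9], [361.8, 265.8], [288.8, 298.1], [362.7, 298.2]]
[[-11.3, 32.7], [20.4, 28.4], [-13.5, 16.9], [18.2, 12.5], [-16.4, 1.4], [17.0, -3.2]]
```

View pics/crop6.png

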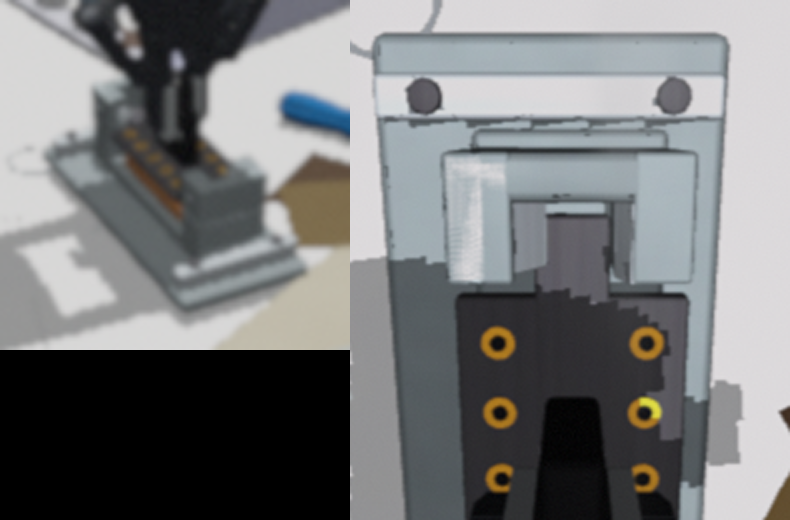

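The wrist crop shows the ear deep inside the slot between the leaf and the cheek. The shoulders are at x 443–697, the foot's far edge at x 375–728, and the plate edge at x 457–688. I'll turn the known widths into heights.

Run:
```python
from h import *
from scipy.optimize import brentq
w=load('w6'); f=lambda x,y:(215+(x-350)/2,60+y/2)
for n,a,b,L in[('foot top edge',(375,40),(728,40),.086),('pillar outer',(443,153),(697,153),.046),('pillar inner',(447,281),(693,281),.046),('plate edge',(457,296),(688,296),.050),('dots 33',(498,343),(646.5,343),.0325)]:
    g=lambda z:np.linalg.norm(ray(w,f(*a),z)-ray(w,f(*b),z))-L
    print(n,round(brentq(g,-.05,.15),4))
y=np.radians(-7.85); T=np.array([[np.cos(y),np.sin(y)],[-np.sin(y),np.cos(y)]]);c=np.array([.5992,-.0252])
for z in(.064,.071): print(z,[(T@(ray(w,f(*p),z)[:2]-c)*1000).round(1).tolist() for p in((443,153),(697,153),(447,281),(693,281))])
for z in(.01,.017): print(z,[(T@(ray(w,f(*p),z)[:2]-c)*1000).round(1).tolist() for p in((375,37),(728,37))])
```

```text
foot top edge 0.011
pillar outer 0.0684
pillar inner 0.0708
plate edge 0.0496
dots 33 0.0509
0.064 [[-23.7, 70.5], [23.7, 70.5], [-24.1, 46.3], [24.2, 46.4]]
0.071 [[-22.5, 70.6], [22.6, 70.7], [-22.9, 47.6], [23.0, 47.7]]
0.01 [[-47.7, 96.3], [38.6, 96.5]]
0.017 [[-46.0, 95.6], [37.3, 95.7]]
```

The shoulders are about 18–20 mm above the plate's top, and 18 mm is right for fully seated. I'll release and retreat straight up.

Call:
drive_tool([
  [0.5,0,0,0.1,0,0,0],
  [0.5,0,0,0,0,0,0],
  [0.5,0,0,0,0,0,0],
  [0.5,0,0,0,0,0,0],
  [0.5,0,0,0,0,0,0],
  [0.5,0,0,0.5,0,0,0],
  [0.5,0,0,1,0,0,0],
  [0.5,0,0,0,0,0,0],
])

```text
time: 12.85
eef_pos: [0.6003, -0.0254, 0.0454]
orientation: [0.754, 0.657, 0.001, 0.001]
contact_force: [-0.0, 0.2, 0.2]
grip_width: 0.0424
finger_force: 0.0
```

Call:
drive_tool([
  [0.5,0,0,2,0,0,0],
  [0.5,0,0,3,0,0,0],
  [0.5,-1,-3,3,0,0,0],
  [0.5,-2,-4,2,0,0,0],
  [0.5,-2,-4,1,0,0,0],
  [0.5,0,0,0,0,0,0],
  [0.5,0,0,0,0,0,0],
])

```text
time: 13.55
eef_pos: [0.5489, -0.1361, 0.1544]
orientation: [0.755, 0.656, 0.0, 0.0]
contact_force: [1.3, 0.3, -0.8]
grip_width: 0.0426
finger_force: 0.0
```

Run:
```python
from m import *
w=shot('wrist','w7'); st=state(); print(st['eef_pos'],st['contact_force'],st['grip_width'])
hsv_box=(200,0,560,400)
m=mask(w,(15,80,60),(40,255,255),hsv_box); n,l,s,ce=cv2.connectedComponentsWithStats(m); print([(c.round(1).tolist(),int(a)) for c,a in zip(ce[1:],s[1:,4]) if a>8])
cv2.imwrite('pics/w7c.png',w['pixels'][...,::-1])
```

```text
[ 0.54886789 -0.1350585   0.15388186] [-0.06321937 -0.07709569 -0.17589993] 0.04265243757955339
[([353.4, 8.8], 106), ([402.3, 8.8], 113), ([353.0, 36.0], 98), ([400.7, 36.0], 110), ([352.6, 62.2], 88), ([399.5, 62.2], 104), ([473.7, 118.6], 6143), ([352.1, 87.5], 86), ([398.2, 87.4], 98), ([351.8, 112.0], 80), ([397.0, 112.0], 92), ([455.6, 356.5], 206), ([281.6, 355.9], 12), ([286.7, 365.3], 10), ([312.0, 389.5], 16)]
```

View pics/w7c.png

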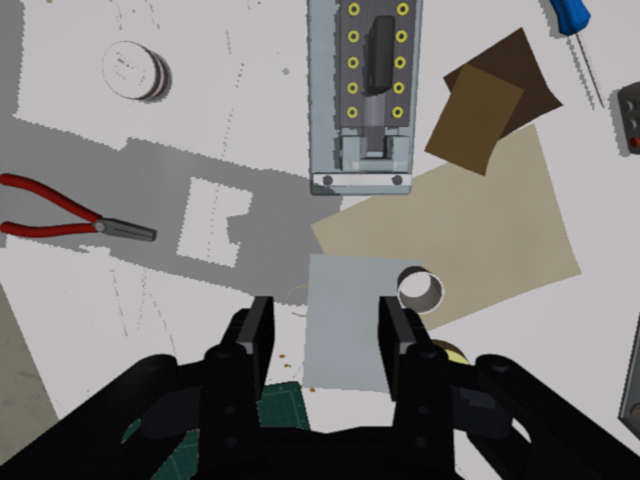

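The picture shows the plate in the jig, with the dots at rows 9–112 and the near ear in its slot at about (376,145). The jar and cup are untouched and the hand is clear. I'm handing in.

```bash
python3 -c "
from cell import close_job
print(close_job())"
```

```text
the job is handed in; nothing more can be done
None
```

I slid the eared plate into the clip slots, pressed it to a firm stop with about 22 N, and released it. The final picture shows it in the jig with the hand clear and the jar and cup in place. I handed the job in at about 14 s; no verdict came back, and I judged flatness only from the level press.

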